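# Fetch the wide column from the column drawer

### The arm

A 7-joint arm with a two-finger parallel gripper is mounted at the origin on the work surface. World frame = base frame: x ahead of the robot, y to its left, z up, the work surface at z = 0. Lengths are in m, angles in rad, forces in N, time in s.
With the tool pointing down it reaches from about 0.4 to 0.875 m from the base axis. Payload 19.3 kg.
Tool frame: the origin (TCP) lies midway between the tips of the shut fingers; the grasp point (between the pads) lies 19 mm behind it; z points along the fingers, y is the line along which they close (so a half turn about z gives the same grasp; the last joint's range is limited). The gripper opens to 85 mm and grips with 20 to 120 N. Pads are 22 mm wide; open, the fingers measure 114 mm over their backs; the gripper's body (76 mm by 85 mm) begins 54 mm behind the grasp point. The pads swing forward as they close: fully open they stand 13 mm farther back than shut.
Start: joints at [1.203, 0.521, -0.036, 1.599, 0.021, 1.021, -0.113], TCP at [0.183, -0.597, 0.231] pointing down, gripper open.
Joint ranges: [-2.91, 2.91], [-0.3, 2.13], [-1.5, 1.42], [0.17, 2.43], [-1.26, 4.41], [0.16, 1.93], [-2.52, 2.52]. Speed limits (rad/s): [1.89, 1.89, 2.39, 2.39, 3.01, 3.01, 3.01].

### API

Orientations are given as [roll, pitch, yaw] about the fixed x, y, z axes, in that order (R = Rz(yaw) Ry(pitch) Rx(roll)).
In Python, from workcell import telemetry, grab_frame, calibration, bot, outline_of, landmark_of gives the robot as it stands. The module is installed in compiled form; this text tells all that it offers.
- The arm moves only by the shell command python3 -m inch 'ROWS' [FORCE]. ROWS is JSON, a list of rows, each a list of 7 numbers: the shift along the tool's x, y, z in m, then the turn, a rotation vector about the tool's x, y, z in rad, then the closure, from 0 (fully open) to 1 (shut). A call has 1 to 5 rows; each row shifts and turns the commanded pose from where the row before left it, along the tool's axes as they then stand; what a row does not reach is not made up. A row lasts 1/10 s, in which the tool goes at most 50 mm and 8.59 degrees, less where a joint would pass 70% of its speed; a pose out of reach is approached as far as the arm can. A call is refused whole if a number of a shift passes 0.05 or a number of a turn 0.15, either way. A call with a gripper value outside its range is refused whole. The fingers move at their own pace and stop on an object; FORCE is the grip in N (left out, the last holds). Time passes only in rows, so rows that do not move let the fingers close. It gives the time, the measured TCP pose, the force, the opening and the grip force at its end, in the units of the state.
- telemetry.observe(): the state, without advancing time (a new reading comes with each control period).
- grab_frame(name): name is "scene" or "top"; returns the picture (384x512x3 uint8, red, green, blue); there is no depth.
- calibration(name): a dict with "fovy" (degrees; the focal length in pixels is half the picture's height over the tangent of half this angle, whatever the lens; pixels are square), "cx", "cy" (the principal point, pixels), "pose" (4x4, takes a point from camera to world coordinates). Camera axes: x right, y down, z forward; pixel columns grow to the right and rows downward; lengths in m; the calibration is good to about 2 mm. A picture is of the moment at which its call begins. calibration takes no time and is no camera call.
- bot.job_done(): hands the job in; it is judged then, once.
Trained networks look in the newest picture that a camera, given by its name, has taken for a name from the list of things; names that differ only in an ending like _2 or _b are one class to them, and where a whole thing is asked for, a point or a joint stands for the part that bears it (a point fixed in the world has none). Each returns a list of dicts, best first, with "score" (0 to 1); they miss things now and then, are a little off and sometimes report something else, mostly with a low value. They report only what shows in the picture. A call takes as long as a camera call. They do not tell look-alikes from the thing itself.
- outline_of(label, camera): "region" (384x512 bool, what is visible of it) and "rect" ([left, top, right, bottom] in pixels, round what is visible of it).
- landmark_of(label, camera): "xy" ([column, row] in pixels: a listed point, or the origin of a listed thing).
The state is a dict: "clock": time; "qpos": joint angles; "qd": joint speeds; "joint_efforts": joint torques, N m; "position": TCP position; "tool_rot": TCP orientation; "force": force on the tool from outside, world axes, zero at the start; "moment": the same for the moment, N m; "grip_width": finger opening in m; "finger_force": force on a finger pad.
Only numpy, scipy, OpenCV 4.12 (cv2) and the standard library are available. Lean on these libraries where they do the work, as an engineer would, in place of code of your own. Each camera call takes 0.05 s, during which the arm holds its last target. There are 200 camera calls.

### The job

Pull open the drawer of the low column module by its handle, take out the column with the thick barrel and lay it gently in the two V-saddles of the dark steel stand on the bench, lengthways along the stand and centred on it. Then push the drawer fully shut. Leave the two slim columns lying in their saddles in the drawer, and knock nothing over.

Things in the scene. Friction and masses are not known exactly. Their poses are not given: they have to be found in the camera images.
- module_front (a point): Middle of the top front edge of the white instrument module, which is 270 mm deep (x), 280 mm wide (y), 150 mm high and fixed to the bench; x points into the module. Its front, with the white drawer above a blue panel, faces the robot.
- module_drawer0 (a joint): Drawer slide: 0 m when fully shut, grows as the drawer comes out along the module's -x, stop at 0.19 m. Slides with 1 to 2 N. The columns lift out freely, and a gripper finds room, from 0.16 m.
- module_drawer0_handle (a point): Middle of the drawer's handle, a horizontal steel bar 11 mm in diameter and 120 mm long along y, its axis 35 mm in front of the drawer's front face and 26 mm below the module's top. Moves with the drawer; x axis points into the module.
- drawer_middle (a point): Moves with the drawer; axis centre of the column in the middle lane, 29 mm above the drawer floor; x into the module. Columns lie along x in lanes at y = -66, 0, +66 mm, end caps in 90 degree V-saddles at x = -52 and +52 mm whose arms end 1 mm below the axis; free under the barrels. Side walls at y = +-118 mm rise 26 mm above it; front panel at x = -77 to -99 mm rises 36 mm.
- thick_column: The wide stainless steel column, lying in one of the three drawer lanes (which one varies), about 0.3 kg. Total length 142 mm along its own x axis (a white 6 mm plug at each end, then end caps 26 mm long and 24 mm in diameter); origin at mid-length on its axis, about the centre of mass. Between the caps the bare barrel, 78 mm long, is 22 mm in diameter, almost as thick as the caps.
- slim_column_a: A slim stainless steel column in another drawer lane. Total length 142 mm along its own x axis (a white 6 mm plug at each end, then end caps 26 mm long and 24 mm in diameter); origin at mid-length on its axis, about the centre of mass. Between the caps the bare barrel, 78 mm long, is only 10 mm in diameter. Not to be taken out.
- slim_column_b: The other slim column, the same as slim_column_a. Not to be taken out.
- stand_seat (a point): Where the centre of a column lies in the bench stand, 47 mm above the bench; x along the stand. Dark steel base plate 150 x 70 x 8 mm fixed to the bench, with two 90 degree V-saddles (14 mm long) at x = -52 and +52 mm for the end caps, arms ending 1 mm below this point. Free between them down to the plate, 39 mm below this point.
- waste_bottle: Bystander: large amber bottle with a red cap, diameter 124, height 220 mm, upright and loose on the bench; origin at the centre of its underside.
- flask: Bystander: glass conical flask, base diameter 80, height 118 mm, upright and loose on the bench; origin at the centre of its underside.
- reagent_jar: Bystander: small amber jar with a black lid, diameter 56, height 80 mm, upright and loose on the bench; origin at the centre of its underside.
- solvent_bottle: Bystander: clear bottle with a blue cap, diameter 80, height 170 mm, upright and loose on the bench; origin at the centre of its underside.
There are look-alikes about, which are no part of the job. What is meant by the part that bears stand_seat is not blue or orange, and is the smaller of those in its own colour.

How it is judged:
On the way, in this order (a step that is already met when the one before it is completed fails the run):
1. the drawer is pulled open at least 120 mm (value of joint module_drawer0 above 0.12 m), for 0.1 s.
2. the thick column lies in the stand's saddles, let go and at rest (horizontal distance between thick_column and stand_seat below 0.012 m and angle between the x axis of thick_column and the x axis of stand_seat, either way round below 0.1 rad and z of thick_column in the frame of stand_seat between -0.004 and 0.004 m and linear speed of thick_column below 0.02 m/s and contact force between the fingers and thick_column below 0.1 N), for 0.2 s.
At the end, for the whole second after the job is handed in: Thick column released and at rest in both saddles of the stand: centre within 12 mm of the seat point horizontally and 4 mm in height, axis within 0.1 rad of the stand. Drawer shut to 6 mm, both slim columns in its saddles (within 6 mm in height, 20 mm along the lane) (all of step 2 and z of slim_column_a in the frame of drawer_middle between -0.006 and 0.006 m and x of slim_column_a in the frame of drawer_middle between -0.02 and 0.02 m and z of slim_column_b in the frame of drawer_middle between -0.006 and 0.006 m and x of slim_column_b in the frame of drawer_middle between -0.02 and 0.02 m and value of joint module_drawer0 below 0.006 m); the robot touches nothing.
It fails at once if a bottle, the jar or the flask is knocked over (angle between any of waste_bottle, flask, reagent_jar, solvent_bottle's own z axis and vertical above 0.6 rad).
It fails at once if the thick column is let fall onto the stand (from over about 10 mm) (contact force between the fingers and thick_column below 0.1 N and linear speed of thick_column above 0.45 m/s and horizontal distance between thick_column and stand_seat below 0.15 m).
It fails at once if the thick column is rammed into the stand (over 80 N) (contact force between thick_column and stand above 80 N).
It also fails if it takes over 62 s, if anything falls off the work surface, if the arm or the gripper's body presses on something with over 40 N, if the wrist force passes 120 N, or if a joint passes its speed limit or range.

## Working session

There is one attempt and no reset: what is moved stays moved. The work goes in short steps, Python scripts to look and compute and a shell command to move; the robot and the scene stay as the last step left them, time stands still between calls to the robot, and variables do not carry over. Pictures are saved under pics/ and viewed, at most 12 in all, crops included, and the job is handed in when it is done.

```bash
mkdir -p pics; cat > h.py <<'E'
import numpy as np, cv2
from workcell import telemetry, grab_frame, calibration, bot, outline_of, landmark_of
def save(img,n): cv2.imwrite('pics/'+n,cv2.cvtColor(img,cv2.COLOR_RGB2BGR))
def ray(cam,xy):
    c=calibration(cam);P=np.array(c['pose']);f=192/np.tan(np.radians(c['fovy'])/2)
    d=P[:3,:3]@np.array([(xy[0]-c['cx'])/f,(xy[1]-c['cy'])/f,1]);return P[:3,3],d
def atz(cam,xy,z):
    o,d=ray(cam,xy);return o+d*(z-o[2])/d[2]
def proj(cam,p):
    c=calibration(cam);P=np.array(c['pose']);f=192/np.tan(np.radians(c['fovy'])/2)
    q=P[:3,:3].T@(np.array(p)-P[:3,3]);return np.array([c['cx']+f*q[0]/q[2],c['cy']+f*q[1]/q[2]])
def tri(a,b):
    (o1,d1),(o2,d2)=ray('scene',a),ray('top',b)
    A=np.stack([d1,-d2],1);s=np.linalg.lstsq(A,o2-o1,rcond=None)[0]
    p,q=o1+s[0]*d1,o2+s[1]*d2;return (p+q)/2,np.linalg.norm(p-q)
E
python3 - <<'E'
from h import *
np.set_printoptions(precision=3,suppress=True)
a=grab_frame('scene');b=grab_frame('top');save(a,'s0.png');save(b,'t0.png')
for n in ['scene','top']:
    c=calibration(n);print(n,c['fovy'],c['cx'],c['cy'],np.array(c['pose']))
    for l in ['module_front','module_drawer0_handle','drawer_middle','thick_column','stand_seat','slim_column_a','waste_bottle','flask','reagent_jar','solvent_bottle']:
        print(l,[(np.round(r['xy'],1).tolist(),round(r['score'],2)) for r in landmark_of(l,n)][:4])
print(telemetry.observe())
E
```

```text
scene 57.24842736562126 250.68734166426424 189.68243688741134 [[-0.729  0.461 -0.507  1.089]
 [ 0.685  0.468 -0.559  0.602]
 [-0.02  -0.754 -0.657  0.833]
 [ 0.     0.     0.     1.   ]]
module_front [([219.3, 195.0], 0.84)]
module_drawer0_handle [([232.8, 197.5], 0.92)]
drawer_middle []
thick_column []
stand_seat [([347.3, 241.2], 0.86), ([429.1, 227.7], 0.65), ([250.4, 312.6], 0.64), ([319.9, 197.3], 0.63)]
slim_column_a []
waste_bottle [([347.8, 333.3], 0.89), ([419.7, 294.6], 0.61)]
flask [([295.6, 275.0], 0.87)]
reagent_jar [([420.2, 294.2], 0.74)]
solvent_bottle [([156.6, 167.0], 0.55)]
top 54.902754446386375 255.97429131379553 192.97306121205227 [[ 0.013 -0.992  0.127  0.358]
 [-1.    -0.013 -0.004  0.007]
 [ 0.005 -0.127 -0.992  1.356]
 [ 0.     0.     0.     1.   ]]
module_front [([261.6, 154.1], 0.96)]
module_drawer0_handle [([262.6, 169.8], 0.63)]
drawer_middle []
thick_column []
stand_seat [([171.4, 217.0], 0.9), ([219.6, 241.7], 0.63), ([126.7, 269.4], 0.6), ([181.7, 116.1], 0.58)]
slim_column_a []
waste_bottle [([136.5, 162.3], 0.7)]
flask [([189.0, 170.1], 0.66)]
reagent_jar [([113.1, 221.1], 0.82)]
solvent_bottle [([383.1, 177.5], 0.98)]
{'clock': 1.1, 'qpos': array([ 1.203,  0.521, -0.036,  1.599,  0.021,  1.021, -0.113]), 'qd': array([-0.   , -0.001,  0.   , -0.001,  0.   , -0.   ,  0.001]), 'joint_efforts': array([  0.001, -92.685,   1.979, -37.025,   0.018,   0.002,  -0.   ]), 'position': array([ 0.183, -0.597,  0.231]), 'tool_rot': array([3.142, 0.   , 0.298]), 'force': array([ 0.015, -0.702, -0.114]), 'moment': array([-0.021,  0.03 ,  0.037]), 'finger_force': 0.0, 'grip_width': 0.08539551801337675}
```

View pics/s0.png

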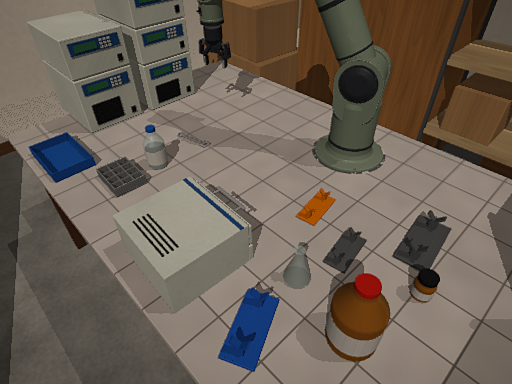

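View pics/t0.png

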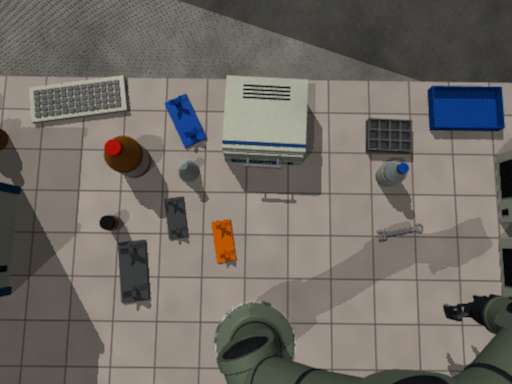

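Scene view: the module is at (190,240) with its handle at (233,197), and the arm is at the back. Candidates for the stand in the top view, with scene pixels after each:
- dark, small: (177,218) / (345,250)
- dark, large: (133,271) / (422,240)
- orange: (224,241) / (316,206)
- blue: (186,121) / (250,325)

The description picks the smaller dark one, at (177,218). I'll check it in a crop and measure.

```bash
python3 - <<'E'
from h import *
np.set_printoptions(precision=4,suppress=True)
b=grab_frame('top');save(cv2.resize(b[170:320,90:250],None,fx=4,fy=4,interpolation=cv2.INTER_CUBIC),'c0.png')
a=grab_frame('scene')
for l,z in [('module_front',.15),('module_drawer0_handle',.124),('stand_seat',.047)]:
    A=landmark_of(l,'scene')[0]['xy'];B=landmark_of(l,'top')[0]['xy']
    print(l,tri(A,B),atz('scene',A,z),atz('top',B,z))
for r in outline_of('stand_seat','top'):
    m=r['region'].astype(np.uint8);c=max(cv2.findContours(m,0,2)[0],key=cv2.contourArea)
    q=cv2.boxPoints(cv2.minAreaRect(c));w=np.array([atz('top',p,.008)[:2] for p in q])
    print('plate',r['score'],w.mean(0),np.linalg.norm(w[1]-w[0]),np.linalg.norm(w[2]-w[1]),w.tolist())
# module top edges
for r in outline_of('module_front','top')[:1]:
    m=r['region'].astype(np.uint8);c=max(cv2.findContours(m,0,2)[0],key=cv2.contourArea)
    q=cv2.boxPoints(cv2.minAreaRect(c));print('mod',q.tolist(),[atz('top',p,.15)[:2] for p in q])
# blue strip line, y at front
hsv=cv2.cvtColor(b,cv2.COLOR_RGB2HSV);m=cv2.inRange(hsv,(100,120,40),(125,255,255));m[:120]=0;m[160:]=0;m[:,:215]=0;m[:,315:]=0
ys,xs=np.nonzero(m);w=np.array([atz('top',(x,y),.15)[:2] for x,y in zip(xs,ys)])
p=np.polyfit(w[:,1],w[:,0],1);print('strip',p,'yaw',-np.arctan(p[0]),w[:,1].min(),w[:,1].max())
for l in ['waste_bottle','flask','reagent_jar','solvent_bottle']:
    for n in ['scene','top']:
        R=landmark_of(l,n)
        if R: print(l,n,atz(n,R[0]['xy'],0)[:2])
E
```

```text
module_front (array([ 0.6384, -0.0202,  0.1428]), np.float64(0.00308936590475496)) [ 0.644 -0.015  0.15 ] [ 0.6356 -0.019   0.15  ]
module_drawer0_handle (array([ 0.6079, -0.0147,  0.1198]), np.float64(0.0015536736121519261)) [ 0.6112 -0.0117  0.124 ] [ 0.6065 -0.0141  0.124 ]
stand_seat (array([ 0.3181,  0.1857, -0.139 ]), np.float64(0.09757030100571323)) [0.4429 0.2979 0.047 ] [0.3446 0.1264 0.047 ]
plate 0.9 [0.3563 0.1189] 0.0680455727466505 0.14483448847086355 [[0.4213620776433334, 0.16604327480692915], [0.43342616018823094, 0.09907568650654608], [0.291112979395743, 0.07216866840082975], [0.27939421525705255, 0.13827775926205368]]
plate 0.83 [0.4401 0.2949] 0.07066313322180037 0.14683911913253836 [[0.5073926146412072, 0.34227183381296267], [0.5175641641783377, 0.27234460037179464], [0.3727454099825309, 0.2480700181757139], [0.36287300013567997, 0.3170814631869474]]
plate 0.83 [0.805  0.2762] 0.08972466845364835 0.19608551321176806 [[0.8700729231513786, 0.3609918319658221], [0.9132031714452296, 0.2823133863073834], [0.739194255518399, 0.1919229793523769], [0.6974303388632819, 0.2
[... 175 characters left out ...]
450240570332212, 0.3737177689159801], [0.13684169573225854, 0.4760672126850102]]
mod [[220.3226318359375, 164.7088623046875], [224.9573974609375, 74.3311538696289], [308.14886474609375, 78.59738159179688], [303.51409912109375, 168.97509765625]] [array([0.6051, 0.1221]), array([0.9207, 0.1141]), array([ 0.9097, -0.1713]), array([ 0.5945, -0.1542])]
strip [0.0332 0.6793] yaw -0.03316326778353978 -0.1594828445535491 0.11514446720190114
waste_bottle scene [0.6444 0.4576]
waste_bottle top [0.6374 0.4476]
flask scene [0.6102 0.2496]
flask top [0.6025 0.2536]
reagent_jar scene [0.4156 0.5172]
reagent_jar top [0.4236 0.5264]
solvent_bottle scene [ 0.6106 -0.4668]
solvent_bottle top [ 0.6124 -0.475 ]
```

View pics/c0.png

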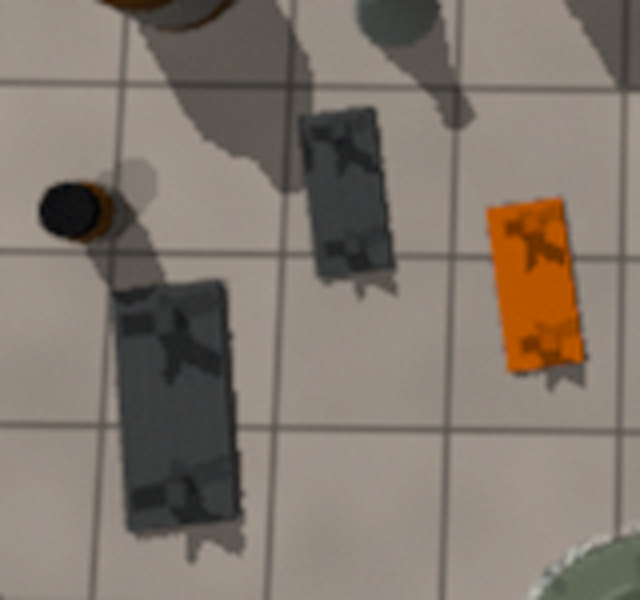

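Top crop (4x of the top view from (90,170)): the smaller dark plate is at crop (345,195), so top (176,219). It measures 147 x 71 mm, matching the stand. The other dark plate is about 210 x 105 mm and is the decoy. Next I turn the tool for the handle.

```bash
python3 -m inch '[[0,0,-0.01,0,0,-0.138,0.68],[0,0,-0.01,0,0,-0.138,0.68],[0,0,-0.01,0,0,-0.138,0.68],[0,0,-0.01,0,0,-0.138,0.68],[0,0,0,0,0,-0.138,0.68]]' 30; python3 -m inch '[[0,0,0,0,0,-0.138,0.68],[0,0,0,0,0,-0.138,0.68],[0,0,0,0,0,-0.138,0.68],[0,0,0,0,0,-0.138,0.68],[0,0,0,0,0,0,0.68]]'
python3 -m inch '[[0.04,0.03,0,0,0,0,0.68],[0.04,0.03,0,0,0,0,0.68],[0.04,0.03,0,0,0,0,0.68],[0.04,0.03,0,0,0,0,0.68],[0,0,0,0,0,0,0.68]]'
```

```text
clock: 2.5
position: [0.1835, -0.598, 0.2727]
tool_rot: [3.14, 0.001, 0.993]
force: [0.1, -0.1, 0.0]
grip_width: 0.0275
finger_force: 0.0
clock: 3.0
position: [0.1832, -0.5975, 0.2713]
tool_rot: [3.141, -0.0, 1.542]
force: [0.8, 0.1, 0.1]
grip_width: 0.0277
finger_force: 0.0
clock: 3.5
position: [0.3128, -0.4364, 0.272]
tool_rot: [3.14, -0.001, 1.543]
force: [0.3, -0.4, 0.1]
grip_width: 0.0272
finger_force: 0.0
```

```bash
python3 - <<'E'
from h import *
np.set_printoptions(precision=4,suppress=True)
import itertools
from scipy.optimize import least_squares
# stand: rect from both outlines via mask of plate outline fit (plate 150x70 top z=.008), near seat
a=grab_frame('scene')
for r in outline_of('stand_seat','scene'):
    m=r['region'].astype(np.uint8);c=max(cv2.findContours(m,0,2)[0],key=cv2.contourArea)
    q=cv2.boxPoints(cv2.minAreaRect(c));M=cv2.moments(m,True);print(r['score'],M['m10']/M['m00'],M['m01']/M['m00'])
    ap=cv2.approxPolyDP(cv2.convexHull(c),3,True)[:,0];print([np.round(atz('scene',p,0.0)[:2],3).tolist() for p in ap])
print(telemetry.observe()['qpos'])
E
```

```text
0.91 315.8926553672316 206.91949152542372
[[0.273, 0.133], [0.418, 0.158], [0.428, 0.098], [0.266, 0.066]]
0.75 248.93490460157128 329.78151889263
[[0.722, 0.2], [0.7, 0.259], [0.707, 0.272], [0.863, 0.348], [0.873, 0.342], [0.902, 0.27], [0.742, 0.193]]
0.72 344.91182170542635 250.03100775193798
[[0.342, 0.25], [0.358, 0.316], [0.507, 0.331], [0.505, 0.269]]
0.67 234.39772727272728 205.35227272727272
[[0.527, -0.116], [0.526, -0.065], [0.562, -0.06], [0.565, -0.083]]
0.6 422.51022494887525 241.61298568507158
[[0.091, 0.388], [0.087, 0.437], [0.128, 0.471], [0.312, 0.495], [0.345, 0.473], [0.345, 0.399], [0.141, 0.372]]
[ 1.1486  0.3608 -0.3918  1.7669  0.1569  1.0439  0.6677]
```

```bash
python3 -m inch '[[0.04,0.028,0,0,0,0,0.68],[0.04,0.028,0,0,0,0,0.68],[0.04,0.028,0,0,0,0,0.68],[0.04,0.028,0,0,0,0,0.68],[0.04,0.028,0,0,0,0,0.68]]'; python3 -m inch '[[0.04,0.028,0,0,0,0,0.68],[0.04,0.028,0,0,0,0,0.68],[0.04,0.028,0,0,0,0,0.68],[0.04,0.028,0,0,0,0,0.68],[0.04,0.028,0,0,0,0,0.68]]';python3 -m inch '[[0.031,0.003,0.01,0,0,0,0.68],[0,0,0.03,0,0,0,0.68],[0,0,0.03,0,0,0,0.68],[0,0,0,0,0,0,0.68]]'
python3 - <<'E'
from h import *
a=grab_frame('scene');b=grab_frame('top')
save(np.hstack([cv2.resize(a[130:250,160:300],None,fx=2.8,fy=2.8),cv2.resize(b[100:220,195:335],None,fx=2.8,fy=2.8)]),'h1.png')
E
```

```text
clock: 4.1
position: [0.4549, -0.2455, 0.2713]
tool_rot: [3.141, 0.0, 1.534]
force: [1.1, -0.6, 0.6]
grip_width: 0.0272
finger_force: 0.0
clock: 4.6
position: [0.6016, -0.0502, 0.2711]
tool_rot: [-3.141, 0.0, 1.534]
force: [-0.3, -1.5, 0.5]
grip_width: 0.027
finger_force: 0.0
clock: 5.0
position: [0.6029, -0.0208, 0.1978]
tool_rot: [-3.136, 0.001, 1.536]
force: [-0.1, -0.6, -0.4]
grip_width: 0.0275
finger_force: 0.0
```

View pics/h1.png

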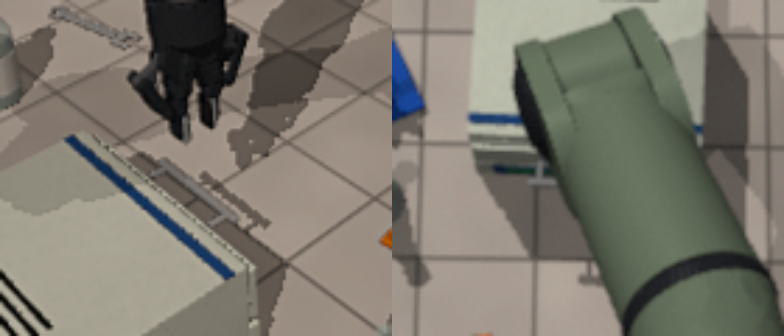

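Scene crop: the gripper hovers above the handle bar. The bar ends are at about scene (219,189) and (245,209), and the fingers are spread across it. Descending.

```bash
python3 - <<'E'
from h import *
for p in [(219,189),(245,208.6),(232,198.8)]: print(atz('scene',p,.124))
E
python3 -m inch '[[0.006,0.006,0.03,0,0,0,0.68],[0,0,0.028,0,0,0,0.68],[0,0,0.02,0,0,0,0.68],[0,0,0.01,0,0,0,0.68],[0,0,0,0,0,0,0.68]]'
```

```text
[ 0.60937506 -0.07191483  0.124     ]
[0.61064121 0.04816684 0.124     ]
[ 0.61002852 -0.0099402   0.124     ]
clock: 5.6
position: [0.6109, -0.014, 0.1136]
tool_rot: [-3.142, 0.0, 1.538]
force: [-0.7, 0.1, -0.3]
grip_width: 0.0274
finger_force: 0.0
```

```bash
python3 -m inch '[[0,0,0.004,0,0,0,0.8],[0,0,0,0,0,0,0.9],[0,0,0,0,0,0,1],[0,0,0,0,0,0,1],[0,0,0,0,0,0,1]]' 40
```

```text
clock: 6.1
position: [0.6089, -0.0136, 0.11]
tool_rot: [-3.138, 0.001, 1.539]
force: [-15.6, 0.6, 8.3]
grip_width: 0.0092
finger_force: 39.1
```

```bash
python3 -m inch '[[0,-0.01,0,0,0,0,1],[0,-0.02,0,0,0,0,1],[0,-0.02,0,0,0,0,1],[0,-0.02,0,0,0,0,1],[0,-0.02,0,0,0,0,1]]'; python3 -m inch '[[0,-0.02,0,0,0,0,1],[0,-0.02,0,0,0,0,1],[0,-0.02,0,0,0,0,1],[0,-0.02,0,0,0,0,1],[0,-0.01,0,0,0,0,1]]'; python3 -m inch '[[0,0,0,0,0,0,1],[0,0,0,0,0,0,1]]'
```

```text
clock: 6.6
position: [0.5203, -0.0101, 0.11]
tool_rot: [3.14, -0.001, 1.54]
force: [2.5, 6.1, -5.7]
grip_width: 0.0097
finger_force: 39.9
clock: 7.1
position: [0.4299, -0.0065, 0.1101]
tool_rot: [3.14, -0.002, 1.541]
force: [2.2, 11.6, -11.2]
grip_width: 0.0094
finger_force: 39.4
clock: 7.3
position: [0.4308, -0.0066, 0.11]
tool_rot: [3.14, -0.002, 1.541]
force: [-0.9, 10.8, -6.2]
grip_width: 0.0093
finger_force: 40.0
```

```bash
python3 -m inch '[[0,0,0,0,0,0,0.85],[0,0,0,0,0,0,0.68],[0,0,0,0,0,0,0.68],[0,0,-0.02,0,0,0,0.68],[0,0,-0.04,0,0,0,0.68]]'; python3 -m inch '[[0,0,-0.05,0,0,0,0.6],[0,0,-0.05,0,0,0,0.6],[-0.05,0,0,0,0,0,0.6],[-0.05,0,0,0,0,-0.14,0.6],[-0.05,0,0,0,0,-0.14,0.6]]'; python3 -m inch '[[-0.04,0,0,0,0,-0.14,0.6],[-0.04,0,0,0,0,-0.14,0.6],[0,0,0,0,0,-0.14,0.6],[0,0,0,0,0,0,0.6]]'
python3 - <<'E'
from h import *
np.set_printoptions(precision=4,suppress=True)
a=grab_frame('scene');b=grab_frame('top')
for l in ['drawer_middle','module_drawer0_handle','thick_column','slim_column_a','module_front']:
    for n in ['scene','top']:print(l,n,[(np.round(r['xy'],1).tolist(),round(r['score'],2),atz(n,r['xy'],.1)[:2]) for r in landmark_of(l,n)][:3])
    A,B=landmark_of(l,'scene'),landmark_of(l,'top')
    if A and B: print(l,tri(A[0]['xy'],B[0]['xy']))
save(np.hstack([cv2.resize(a[150:270,180:320],None,fx=2.8,fy=2.8),cv2.resize(b[120:240,195:335],None,fx=2.8,fy=2.8)]),'d1.png')
E
```

```text
clock: 7.8
position: [0.4295, -0.0079, 0.1686]
tool_rot: [-3.138, -0.0, 1.54]
force: [0.0, -0.9, 0.9]
grip_width: 0.0275
finger_force: 0.0
clock: 8.3
position: [0.4319, -0.1459, 0.2701]
tool_rot: [3.141, 0.001, 1.787]
force: [2.4, -0.4, 1.2]
grip_width: 0.034
finger_force: 0.0
clock: 8.7
position: [0.4544, -0.2215, 0.2691]
tool_rot: [3.141, -0.001, 2.203]
force: [-0.0, 0.5, -1.0]
grip_width: 0.0344
finger_force: 0.0
drawer_middle scene [([241.9, 192.7], 0.93, array([ 0.5529, -0.0303])), ([228.7, 186.1], 0.51, array([ 0.5618, -0.0838]))]
drawer_middle top [([261.2, 182.7], 0.67, array([ 0.5544, -0.0151]))]
drawer_middle (array([ 0.5565, -0.0186,  0.1088]), np.float64(0.009915674888989538))
module_drawer0_handle scene [([270.9, 173.3], 0.73, array([ 0.418 , -0.0348]))]
module_drawer0_handle top [([259.6, 217.9], 0.89, array([ 0.4333, -0.011 ])), ([262.3, 182.2], 0.63, array([ 0.5561, -0.0189]))]
module_drawer0_handle (array([ 0.4346, -0.0136,  0.1208]), np.float64(0.0077382851538800295))
thick_column scene [([245.4, 198.3], 0.63, array([ 0.5627, -0.0033])), ([418.6, 295.6], 0.28, array([0.5016, 0.5276]))]
thick_column top [([261.4, 179.0], 0.63, array([ 0.5672, -0.0157])), ([282.4, 179.8], 0.32, array([ 0.5654, -0.088 ]))]
thick_column (array([ 0.5637, -0.0113,  0.0964]), np.float64(0.012068905280618915))
slim_column_a scene [([255.1, 208.3], 0.71, array([0.572 , 0.0496])), ([227.0, 185.0], 0.58, array([ 0.5621, -0.0919]))]
slim_column_a top [([263.9, 152.6], 0.6, array([ 0.6603, -0.0234])), ([242.2, 182.8], 0.57, array([0.5531, 0.0502]))]
slim_column_a (array([0.6183, 0.0206, 0.1276]), np.float64(0.11021354302672329))
module_front scene [([221.0, 196.1], 0.81, array([ 0.6102, -0.0641]))]
module_front top [([263.0, 156.9], 0.78, array([ 0.645 , -0.0204])), ([169.6, 217.5], 0.59, array([0.4307, 0.2943]))]
module_front (array([ 0.6371, -0.0216,  0.144 ]), np.float64(0.006033090513505315))
```

View pics/d1.png

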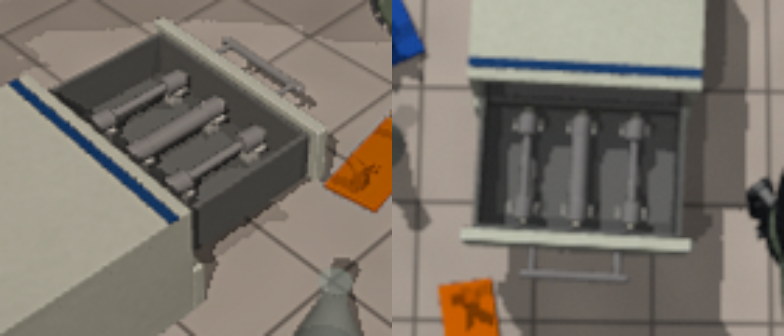

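Drawer crops: the thick column is in the middle lane (scene (246,197), top (262,180)), with slim columns on both sides and the drawer open about 180 mm. Next I need the axis height.

```bash
python3 - <<'E'
from h import *
np.set_printoptions(precision=4,suppress=True)
a=grab_frame('scene');b=grab_frame('top')
C={}
for l in ['thick_column','slim_column_a','slim_column_b']:
  for n in ['scene','top']:
    C[n]=[]
    for r in outline_of(l,n):
        m=r['region'].astype(np.uint8);M=cv2.moments(m,True);c=(M['m10']/M['m00'],M['m01']/M['m00']);C[n].append(c)
        print(l,n,round(r['score'],2),np.round(c,1),m.sum(),atz(n,c,.09)[:2],atz(n,c,.11)[:2])
print([ (z,proj('scene',(.565,-.0115,z)),proj('top',(.565,-.0115,z))) for z in (.08,.09,.1,.11)])
def cr(n,x,y):
    return (180+x/2.8,150+y/2.8) if n=='scene' else (195+(x-392)/2.8,120+y/2.8)
# thick column ends
for s,t in [((140,155),(580,222)),((218,103),(580,112))][::1]: pass
for s,t in [((138,153),(579,113)),((218,104),(578,222)),((157,21),(689,243)),((327,128),(462,232))]:
    print('tri',tri(cr('scene',*s),cr('top',*t)))
E
```

```text
thick_column scene 0.69 [241.6 196. ] 271 [ 0.557  -0.0278] [ 0.5713 -0.0108]
thick_column top 0.51 [261.1 179. ] 247 [ 0.5689 -0.0148] [ 0.5656 -0.0145]
slim_column_a scene 0.59 [253.9 207.8] 216 [0.5659 0.0381] [0.58   0.0533]
slim_column_a scene 0.51 [251.9 193.7] 3663 [ 0.526  -0.0131] [0.5411 0.0034]
slim_column_a scene 0.49 [230.2 184.7] 203 [ 0.5464 -0.095 ] [ 0.561  -0.0762]
slim_column_a top 0.74 [280.2 180.4] 191 [ 0.5648 -0.0812] [ 0.5615 -0.0798]
slim_column_a top 0.44 [242.1 176.8] 217 [0.5759 0.0511] [0.5724 0.0504]
slim_column_a top 0.35 [261.  180.8] 4005 [ 0.5625 -0.0146] [ 0.5593 -0.0143]
slim_column_a top 0.33 [261.1 179.2] 288 [ 0.5681 -0.0147] [ 0.5648 -0.0144]
slim_column_b scene 0.59 [253.9 207.8] 216 [0.5659 0.0381] [0.58   0.0533]
slim_column_b scene 0.51 [251.9 193.7] 3663 [ 0.526  -0.0131] [0.5411 0.0034]
slim_column_b scene 0.49 [230.2 184.7] 203 [ 0.5464 -0.095 ] [ 0.561  -0.0762]
slim_column_b top 0.74 [280.2 180.4] 191 [ 0.5648 -0.0812] [ 0.5615 -0.0798]
slim_column_b top 0.44 [242.1 176.8] 217 [0.5759 0.0511] [0.5724 0.0504]
slim_column_b top 0.35 [261.  180.8] 4005 [ 0.5625 -0.0146] [ 0.5593 -0.0143]
slim_column_b top 0.33 [261.1 179.2] 288 [ 0.5681 -0.0147] [ 0.5648 -0.0144]
[(0.08, array([243.2991, 202.096 ]), array([260.0808, 180.5601])), (0.09, array([243.1903, 199.7507]), array([260.1275, 180.098 ])), (0.1, array([243.0803, 197.3771]), array([260.1749, 179.6287])), (0.11, array([242.9689, 194.9748]), array([260.223, 179.152]))]
tri (array([ 0.6266, -0.0123,  0.1104]), np.float64(0.010587130186433997))
tri (array([ 0.497 , -0.0164,  0.0979]), np.float64(0.0006229360604316159))
tri (array([ 0.4704, -0.1483,  0.1334]), np.float64(0.001176901424629728))
tri (array([0.4771, 0.1236, 0.1386]), np.float64(0.0063776513991845845))
```

```bash
python3 -m inch '[[0,0,0,0,0,-0.13,0.5],[0,0,0,0,0,-0.13,0.5],[0,0,0,0,0,-0.13,0.5],[0,0,0,0,0,-0.13,0.5],[0,0,0,0,0,-0.13,0.5]]';python3 -m inch '[[0,0,0,0,0,-0.13,0.5],[0,0,0,0,0,-0.125,0.5],[0,0,0,0,0,0,0.5]]';python3 -m inch '[[-0.021,0.042,0,0,0,0,0.5],[-0.021,0.042,0,0,0,0,0.5],[-0.021,0.042,0,0,0,0,0.5],[-0.021,0.042,0,0,0,0,0.5],[-0.021,0.042,0,0,0,0,0.5]]';python3 -m inch '[[0,0,0.04,0,0,0,0.5],[0,0,0.04,0,0,0,0.5],[0,0,0.01,0,0,0,0.5],[0,0,0,0,0,0,0.5]]'
```

```text
clock: 10.7
position: [0.4546, -0.2209, 0.2693]
tool_rot: [3.142, 0.0, 2.858]
force: [0.3, 0.1, 0.3]
grip_width: 0.0426
finger_force: 0.0
clock: 11.0
position: [0.4546, -0.2209, 0.2692]
tool_rot: [3.141, -0.0, 3.11]
force: [0.1, 0.3, 0.4]
grip_width: 0.0428
finger_force: 0.0
clock: 11.5
position: [0.5674, -0.0129, 0.2694]
tool_rot: [-3.141, 0.0, 3.103]
force: [1.1, -0.0, 1.0]
grip_width: 0.0427
finger_force: 0.0
clock: 11.9
position: [0.5663, -0.0146, 0.1788]
tool_rot: [3.141, -0.002, 3.105]
force: [-0.1, -0.5, 0.3]
grip_width: 0.0427
finger_force: 0.0
```

```bash
python3 -m inch '[[0,0.001,0.03,0,0,0,0.5],[0,0,0.03,0,0,0,0.5],[0,0,0.02,0,0,0,0.5],[0,0,0.01,0,0,0,0.5],[0,0,0.003,0,0,0,0.5]]'; python3 - <<'E'
from h import *
a=grab_frame('scene');save(cv2.resize(a[120:250,170:310],None,fx=5,fy=4.6),'g1.png')
E
```

```text
clock: 12.4
position: [0.5674, -0.0137, 0.0871]
tool_rot: [-3.142, 0.001, 3.106]
force: [0.5, 1.0, 0.3]
grip_width: 0.0429
finger_force: 0.0
```

View pics/g1.png

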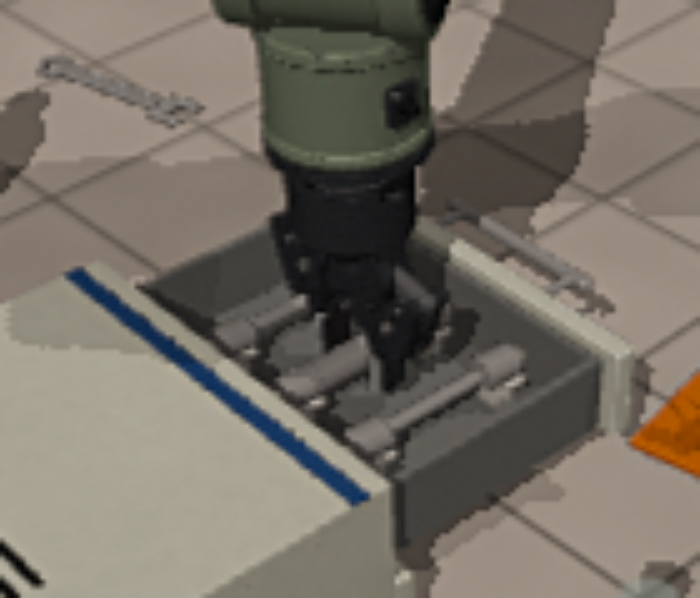

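Crop: the fingers straddle the thick column at crop (350,350), clear of the slim columns. Closing.

```bash
python3 -m inch '[[0,0,0.004,0,0,0,0.5],[0,0,0,0,0,0,0.7],[0,0,0,0,0,0,0.85],[0,0,0,0,0,0,1],[0,0,0,0,0,0,1]]' 60; python3 -m inch '[[0,0,-0.005,0,0,0,1],[0,0,-0.01,0,0,0,1],[0,0,-0.02,0,0,0,1],[0,0,-0.03,0,0,0,1],[0,0,0,0,0,0,1]]'
```

```text
clock: 12.95
position: [0.5673, -0.0156, 0.0833]
tool_rot: [-3.139, 0.001, 3.106]
force: [-0.7, -11.3, 7.0]
grip_width: 0.0205
finger_force: 58.3
clock: 13.45
position: [0.5685, -0.0129, 0.1513]
tool_rot: [3.141, 0.005, 3.108]
force: [1.4, 0.2, -1.8]
grip_width: 0.0204
finger_force: 58.9
```

```bash
python3 -m inch '[[0,0,-0.03,0,0,0,1],[0,0,-0.03,0,0,0,1],[0,0,-0.03,0,0,0,1],[0,0.03,0,0,0,-0.07,1],[0,0.03,0,0,0,-0.07,1]]'; python3 -m inch '[[0,0.03,0,0,0,-0.06,1],[0,0.03,0,0,0,0,1],[0,0,0,0,0,0,1],[0,0,0,0,0,0,1]]'; python3 - <<'E'
from h import *
np.set_printoptions(precision=4,suppress=True)
a=grab_frame('scene');b=grab_frame('top')
for n in ['scene','top']:
  for r in outline_of('thick_column',n)[:2]:
    m=r['region'].astype(np.uint8);M=cv2.moments(m,True);print(n,r['score'],M['m10']/M['m00'],M['m01']/M['m00'],r['rect'])
  print([(x['xy'],x['score']) for x in landmark_of('thick_column',n)])
# stand plate: dark-grey threshold
u=cv2.cvtColor(b,cv2.COLOR_RGB2HSV)
for T in (70,85,95):
    g=cv2.cvtColor(b,cv2.COLOR_RGB2GRAY);m=(g<T).astype(np.uint8);m[:190]=0;m[245:]=0;m[:,:155]=0;m[:,195:]=0
    N,L,S,_=cv2.connectedComponentsWithStats(m);k=1+S[1:,4].argmax();c=max(cv2.findContours((L==k).astype(np.uint8),0,2)[0],key=cv2.contourArea)
    w=np.array([atz('top',p,.008)[:2] for p in c[:,0]],np.float32);R=cv2.minAreaRect(w*1000);print(T,S[k],R)
s=telemetry.observe();print(s['position'],s['tool_rot'])
save(np.hstack([cv2.resize(a[120:300,200:400],None,fx=2,fy=2.2),cv2.resize(b[110:260,130:300],None,fx=2.3,fy=2.64)]),'k1.png')
E
```

```text
clock: 13.95
position: [0.567, 0.0466, 0.2384]
tool_rot: [-3.141, 0.002, -3.035]
force: [0.4, 0.6, -2.8]
grip_width: 0.02
finger_force: 59.4
clock: 14.35
position: [0.5584, 0.1063, 0.2375]
tool_rot: [-3.142, -0.0, -2.974]
force: [-0.1, -0.9, -2.8]
grip_width: 0.0198
finger_force: 59.3
scene 0.52 265.4145077720207 179.5181347150259 [257.5, 161.7, 288.5, 190.0]
[([275.3, 176.1], 0.46), ([349.1, 335.2], 0.27)]
[]
70 [165 197  24  42 750] ((435.8302001953125, 292.08062744140625), (147.3100128173828, 70.39286804199219), 8.987371444702148)
85 [164 197  25  43 812] ((436.0053405761719, 293.10418701171875), (154.19679260253906, 73.61918640136719), 9.196249008178711)
95 [ 155  190   34   54 1001] ((444.1374206542969, 302.40911865234375), (212.97610473632812, 96.32526397705078), 13.823678970336914)
[0.5587 0.1051 0.2373] [-3.1415 -0.0001 -2.9769]
```

View pics/k1.png

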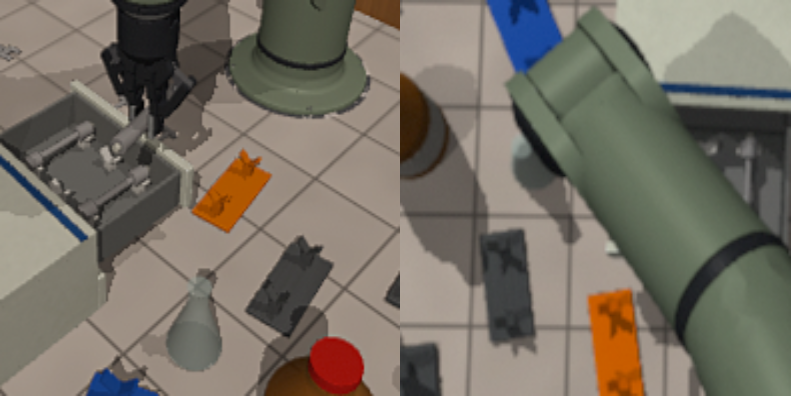

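Crops: the column is held level at scene (265,180), and the stand is unobstructed at scene (345,250). Checking the hold against projected ends.

```bash
python3 - <<'E'
from h import *
np.set_printoptions(precision=4,suppress=True)
s=telemetry.observe();p=s['position'];y=s['tool_rot'][2]+np.pi;u=np.array([np.cos(y),np.sin(y),0])
a=grab_frame('scene').copy()
for d in (-.071,.065,.071,0): print(d,proj('scene',p+[0,0,.017]+d*u))
c0=(225,140);S=10
im=cv2.resize(a[140:200,225:305],None,fx=S,fy=S,interpolation=cv2.INTER_CUBIC)
for d in (-.071,.065,.071,.039,0):
    for z in (.017,):
        q=proj('scene',p+[0,0,z]+d*u);cv2.circle(im,(int((q[0]-225+.5)*S),int((q[1]-140+.5)*S)),4,(255,0,0),-1)
save(im,'e1.png')
print('tool shift', [ (np.array([.4385,.2945])-p[:2])@np.array(v) for v in [(np.cos(y+np.pi),np.sin(y+np.pi)),(np.sin(y+np.pi),-np.cos(y+np.pi))]],y)
print(atz('top',(171.4,217),.047),atz('top',(169.6,217.5),.047),atz('scene',(347.3,241.2),.047))
E
```

```text
-0.071 [287.3073 161.1486]
0.065 [257.941  187.1938]
0.071 [256.5224 188.452 ]
0 [272.6127 174.1814]
tool shift [np.float64(0.0875444222704139), np.float64(0.20656221201398733)] 0.16465932642638226
[0.4357 0.3002 0.047 ] [0.4338 0.3064 0.047 ] [0.4385 0.2949 0.047 ]
```

View pics/e1.png

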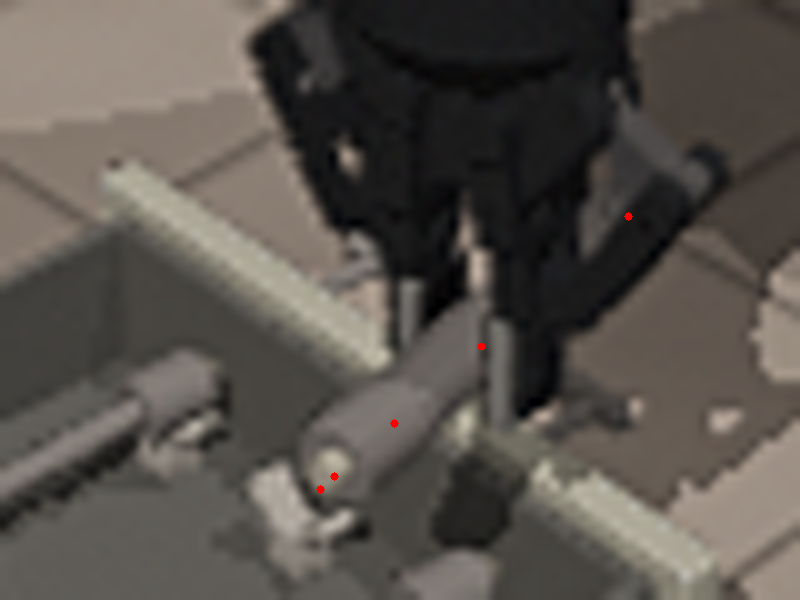

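The plug end sits about 4 mm short of the projection along the axis, and the height matches. I'll correct for that, move over the stand and descend.

```bash
python3 -m inch '[[0.012,0.03,0,0,0,0,1],[0.012,0.03,0,0,0,0,1],[0.012,0.03,0,0,0,0,1],[0.012,0.03,0,0,0,0,1],[0.012,0.03,0,0,0,0,1]]'; python3 -m inch '[[0.012,0.03,0,0,0,0,1],[0.0115,0.0265,0,0,0,0,1],[0,0,0.03,0,0,0,1],[0,0,0.03,0,0,0,1],[0,0,0,0,0,0,1]]';python3 -m inch '[[0,0,0.03,0,0,0,1],[0,0,0.03,0,0,0,1],[0,0,0.02,0,0,0,1],[0,0,0,0,0,0,1],[0,0,0,0,0,0,1]]'
python3 - <<'E'
from h import *
np.set_printoptions(precision=4,suppress=True)
s=telemetry.observe();p=s['position'];y=s['tool_rot'][2]+np.pi;u=np.array([np.cos(y),np.sin(y),0])
print(p,y,s['force'],'target err',(np.array([.4385,.2945,0])-(p-.004*u))@u)
a=grab_frame('scene')
save(cv2.resize(a[190:280,295:395],None,fx=6,fy=6,interpolation=cv2.INTER_CUBIC),'p1.png')
E
```

```text
clock: 15.2
position: [0.4741, 0.2446, 0.2374]
tool_rot: [3.142, 0.0, -2.976]
force: [1.3, 0.4, -2.8]
grip_width: 0.0203
finger_force: 59.4
clock: 15.7
position: [0.441, 0.2945, 0.1747]
tool_rot: [-3.14, -0.004, -2.976]
force: [-0.1, -0.6, -2.3]
grip_width: 0.02
finger_force: 59.2
clock: 16.2
position: [0.4427, 0.2962, 0.0988]
tool_rot: [3.141, 0.001, -2.976]
force: [-1.1, 0.4, -1.2]
grip_width: 0.02
finger_force: 59.4
[0.4427 0.2962 0.0988] 0.1655014063592004 [-1.0932  0.3576 -1.1624] target err -0.00044834042409740426
```

View pics/p1.png

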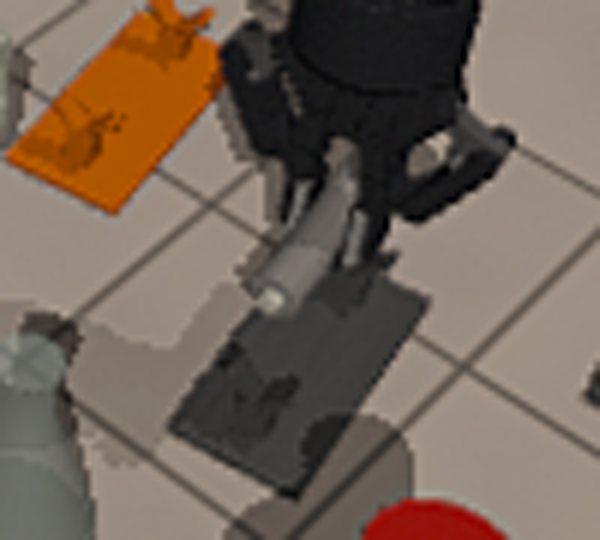

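Crop: the column sits above the stand and roughly parallel to it. Plate corners are at crop (168,428), (297,496) and (430,300), which gives an independent check of the stand pose from the scene camera.

```bash
python3 - <<'E'
from h import *
np.set_printoptions(precision=4,suppress=True)
f=lambda x,y,z=.008: atz('scene',(295+x/6-.42,190+y/6-.42),z)[:2]
A,B,C=f(168,426),f(297,490),f(430,298)
print(A,B,C,'ctr',(A+C)/2,np.linalg.norm(A-B),np.linalg.norm(B-C),np.arctan2(*(B-C)[::-1]))
p=telemetry.observe()['position'];y=.1655;u=np.array([np.cos(y),np.sin(y),0]);
for d in (.061,.067):
    q=proj('scene',p+[0,0,.017]+d*u);print((q-[295,190]+.42)*6)
E
```

```text
[0.5177 0.2729] [0.504  0.3376] [0.3587 0.3151] ctr [0.4382 0.294 ] 0.06615463770197465 0.14707146265393492 0.15394811286590906
[276.9452 299.3241]
[270.7531 307.7107]
```

```bash
python3 -m inch '[[0,-0.0015,0.025,0,0,0,1],[0,0,0.02,0,0,0,1],[0,0,0.01,0,0,0,1],[0,0,0.003,0,0,0,1],[0,0,0,0,0,0,1]]'; python3 -m inch '[[0,0,0.003,0,0,0,1],[0,0,0.002,0,0,0,1],[0,0,0,0,0,0,1]]'
```

```text
clock: 16.75
position: [0.4428, 0.2946, 0.0401]
tool_rot: [3.141, 0.001, -2.976]
force: [-1.1, -0.1, -1.4]
grip_width: 0.0202
finger_force: 59.4
clock: 17.05
position: [0.4425, 0.2943, 0.0345]
tool_rot: [3.141, 0.0, -2.976]
force: [0.0, -0.4, -2.8]
grip_width: 0.0202
finger_force: 59.4
```

```bash
python3 -m inch '[[0,0,0.002,0,0,0,1],[0,0,0,0,0,0,1]]'; python3 -m inch '[[0,0,0.002,0,0,0,1],[0,0,0,0,0,0,1]]'; python3 -m inch '[[0,0,0.001,0,0,0,1],[0,0,0,0,0,0,1]]'|head -4
```

```text
clock: 17.25
position: [0.4424, 0.2942, 0.0323]
tool_rot: [3.142, -0.0, -2.976]
force: [0.1, -1.2, -2.7]
grip_width: 0.0203
finger_force: 59.4
clock: 17.45
position: [0.4424, 0.2942, 0.0302]
tool_rot: [3.142, -0.0, -2.976]
force: [-1.6, -0.5, -2.7]
grip_width: 0.0205
finger_force: 59.4
clock: 17.65
position: [0.4425, 0.2946, 0.0295]
tool_rot: [3.141, 0.0, -2.976]
force: [0.8, 1.6, -1.7]
```

```bash
python3 -m inch '[[0,0,0.001,0,0,0,1],[0,0,0,0,0,0,1]]'|head -4; python3 -m inch '[[0,0,0.001,0,0,0,1],[0,0,0,0,0,0,1]]'|head -4
```

```text
clock: 17.85
position: [0.4425, 0.2952, 0.0288]
tool_rot: [3.14, 0.001, -2.975]
force: [-1.8, 3.6, 3.0]
clock: 18.05
position: [0.4426, 0.2955, 0.0282]
tool_rot: [3.14, 0.001, -2.975]
force: [-3.4, 3.0, 13.0]
```

Contact. Release gently, then rise.

```bash
python3 -m inch '[[0,0,0,0,0,0,0.7],[0,0,0,0,0,0,0.6],[0,0,0,0,0,0,0.5],[0,0,0,0,0,0,0.5],[0,0,-0.01,0,0,0,0.5]]'; python3 -m inch '[[0,0,-0.02,0,0,0,0.5],[0,0,-0.03,0,0,0,0.5],[0,0,-0.05,0,0,0,0.5],[0,0,-0.05,0,0,0,0.5],[0,0,-0.05,0,0,0,0.5]]'; python3 -m inch '[[0,-0.05,0,0,0,0.14,0.68],[0,-0.05,0,0,0,0.14,0.68],[0,-0.05,0,0,0,0.14,0.68],[0,-0.03,0,0,0,0.14,0.68],[0,0,0,0,0,0,0.68]]'
python3 - <<'E'
from h import *
np.set_printoptions(precision=4,suppress=True)
a=grab_frame('scene');b=grab_frame('top')
for n in ['scene','top']:
  print(n,[(x['xy'],x['score'],atz(n,x['xy'],.047)[:2]) for x in landmark_of('thick_column',n)][:2])
  print('handle',n,[(x['xy'],x['score'],atz(n,x['xy'],.124)[:2]) for x in landmark_of('module_drawer0_handle',n)][:2])
save(np.hstack([cv2.resize(a[150:270,180:380],None,fx=2,fy=2.5),cv2.resize(b[120:260,150:310],None,fx=2.5,fy=2.5*.857)]),'r1.png')
E
```

```text
clock: 18.55
position: [0.4419, 0.2938, 0.0368]
tool_rot: [-3.141, -0.002, -2.976]
force: [-0.4, -0.3, 0.5]
grip_width: 0.0426
finger_force: 0.0
clock: 19.05
position: [0.4417, 0.2941, 0.24]
tool_rot: [3.141, -0.0, -2.975]
force: [1.4, -0.0, -0.0]
grip_width: 0.0428
finger_force: 0.0
clock: 19.55
position: [0.438, 0.1122, 0.2379]
tool_rot: [-3.139, 0.001, 2.737]
force: [-0.4, 0.6, 0.6]
grip_width: 0.0273
finger_force: 0.0
scene [([349.1, 243.4], 0.65, array([0.4417, 0.3033])), ([227.1, 185.8], 0.41, array([ 0.5266, -0.1385]))]
handle scene [([270.9, 175.3], 0.86, array([ 0.4473, -0.0067]))]
top [([173.2, 212.4], 0.73, array([0.452 , 0.2945]))]
handle top [([262.4, 220.1], 0.73, array([ 0.4247, -0.0201]))]
```

View pics/r1.png

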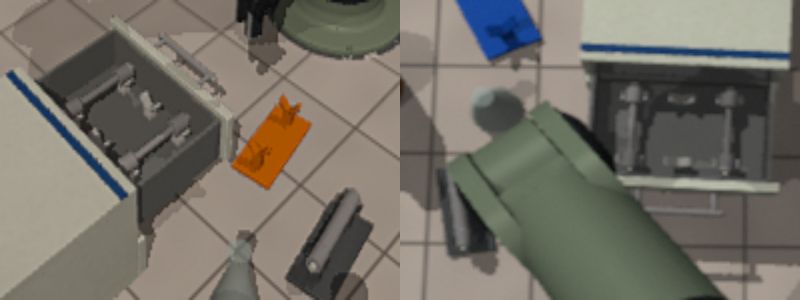

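Crops: the column lies lengthways in both saddles at scene (349,243), and both slim columns are in their lanes in the drawer. Now I regrip the handle.

```bash
python3 -m inch '[[0,0,0,0,0,0.133,0.68],[0,0,0,0,0,0.133,0.68],[0,0,0,0,0,0.133,0.68],[0,0,0,0,0,0.133,0.68],[0,0,0,0,0,0.133,0.68]]'; python3 -m inch '[[0,0,0,0,0,0.133,0.68],[0,0,0,0,0,0.133,0.68],[0,0,0,0,0,0.133,0.68],[0,0,0,0,0,0.132,0.68],[0,0,0,0,0,0,0.68]]'; python3 -m inch '[[-0.04,-0.001,0,0,0,0,0.68],[-0.04,-0.001,0,0,0,0,0.68],[-0.039,-0.0015,0.02,0,0,0,0.68],[0,0,0.03,0,0,0,0.68],[0,0,0,0,0,0,0.68]]'
```

```text
clock: 20.35
position: [0.4386, 0.1171, 0.2372]
tool_rot: [-3.141, -0.001, 2.079]
force: [0.3, 0.0, -0.3]
grip_width: 0.0275
finger_force: 0.0
clock: 20.85
position: [0.4386, 0.1171, 0.2373]
tool_rot: [-3.141, -0.0, 1.551]
force: [-0.7, 0.9, 0.2]
grip_width: 0.027
finger_force: 0.0
clock: 21.35
position: [0.4314, -0.0031, 0.1851]
tool_rot: [-3.137, -0.0, 1.555]
force: [0.3, 0.7, 0.4]
grip_width: 0.0275
finger_force: 0.0
```

```bash
python3 -m inch '[[-0.003,-0.0005,0.03,0,0,0.012,0.68],[0,0,0.025,0,0,0,0.68],[0,0,0.012,0,0,0,0.68],[0,0,0.008,0,0,0,0.68],[0,0,0,0,0,0,0.68]]'; python3 -m inch '[[0,0,0,0,0,0,0.8],[0,0,0,0,0,0,0.9],[0,0,0,0,0,0,1],[0,0,0,0,0,0,1],[0,0,0,0,0,0,1]]' 40
```

```text
clock: 21.85
position: [0.4325, -0.0051, 0.1124]
tool_rot: [-3.141, -0.0, 1.541]
force: [-0.6, 0.2, 0.5]
grip_width: 0.027
finger_force: 0.0
clock: 22.35
position: [0.433, -0.0055, 0.1133]
tool_rot: [3.14, -0.0, 1.539]
force: [-0.9, 1.0, 8.5]
grip_width: 0.0094
finger_force: 39.2
```

```bash
python3 -m inch '[[0,0.008,0,0,0,0,1],[0,0.016,0,0,0,0,1],[0,0.02,0,0,0,0,1],[0,0.02,0,0,0,0,1],[0,0.02,0,0,0,0,1]]'; python3 -m inch '[[0,0.02,0,0,0,0,1],[0,0.02,0,0,0,0,1],[0,0.02,0,0,0,0,1],[0,0.016,0,0,0,0,1],[0,0.008,0,0,0,0,1]]'; python3 -m inch '[[0,0.004,0,0,0,0,1],[0,0.003,0,0,0,0,1],[0,0,0,0,0,0,1]]'
```

```text
clock: 22.85
position: [0.5174, -0.0088, 0.1133]
tool_rot: [3.141, 0.0, 1.539]
force: [-2.1, -3.1, 8.0]
grip_width: 0.0094
finger_force: 39.4
clock: 23.35
position: [0.6019, -0.0122, 0.1133]
tool_rot: [3.14, 0.001, 1.538]
force: [-1.7, -6.5, 8.5]
grip_width: 0.0091
finger_force: 40.1
clock: 23.65
position: [0.6081, -0.0125, 0.1133]
tool_rot: [3.14, 0.001, 1.538]
force: [0.4, -5.4, 4.6]
grip_width: 0.0088
finger_force: 39.7
```

```bash
python3 -m inch '[[0,0.002,0,0,0,0,1],[0,0.002,0,0,0,0,1],[0,0,0,0,0,0,1]]';  python3 -m inch '[[0,0.002,0,0,0,0,1],[0,0,0,0,0,0,1]]'
```

```text
clock: 23.95
position: [0.609, -0.0125, 0.1132]
tool_rot: [-3.137, 0.002, 1.539]
force: [-22.5, -5.2, 22.3]
grip_width: 0.0091
finger_force: 41.7
clock: 24.15
position: [0.6091, -0.0125, 0.1131]
tool_rot: [-3.133, 0.003, 1.539]
force: [-34.7, -4.4, 33.8]
grip_width: 0.0099
finger_force: 43.2
```

At the stop. Relax the command, open and withdraw.

```bash
python3 -m inch '[[0,-0.003,0,0,0,0,1],[0,0,0,0,0,0,0.85],[0,0,0,0,0,0,0.7],[0,0,0,0,0,0,0.7],[0,0,-0.015,0,0,0,0.7]]'; python3 -m inch '[[0,0,-0.03,0,0,0,0.7],[0,0,-0.04,0,0,0,0.7],[-0.05,0,-0.04,0,0,0,0.7],[-0.05,0,0,0,0,0,0.7],[-0.05,0,0,0,0,0,0.7]]'; python3 -m inch '[[-0.05,-0.02,0,0,0,0,0.7],[-0.05,-0.02,0,0,0,0,0.7],[0,0,0,0,0,0,0.7],[0,0,0,0,0,0,0.7]]'
python3 - <<'E'
from h import *
np.set_printoptions(precision=4,suppress=True)
a=grab_frame('scene');b=grab_frame('top')
for n in ['scene','top']:
  print(n,[(x['xy'],x['score'],atz(n,x['xy'],.047)[:2]) for x in landmark_of('thick_column',n)][:2])
  print('handle',n,[(x['xy'],x['score'],atz(n,x['xy'],.124)[:2]) for x in landmark_of('module_drawer0_handle',n)][:2])
save(np.hstack([cv2.resize(a[170:290,190:390],None,fx=2,fy=2.5),cv2.resize(b[120:260,150:310],None,fx=2.5,fy=2.5*.857)]),'f1.png')
E
```

```text
clock: 24.65
position: [0.6095, -0.0111, 0.1264]
tool_rot: [-3.139, -0.0, 1.54]
force: [-0.7, -0.7, 0.2]
grip_width: 0.0257
finger_force: 0.0
clock: 25.15
position: [0.6064, -0.1515, 0.2311]
tool_rot: [3.139, 0.0, 1.541]
force: [1.3, 0.1, -0.3]
grip_width: 0.0257
finger_force: 0.0
clock: 25.55
position: [0.5657, -0.2428, 0.2296]
tool_rot: [3.141, 0.0, 1.537]
force: [0.6, 0.9, -0.1]
grip_width: 0.0259
finger_force: 0.0
scene [([350.1, 242.6], 0.67, array([0.4372, 0.3035]))]
handle scene [([230.0, 196.5], 0.54, array([ 0.6076, -0.0219]))]
top [([136.1, 161.5], 0.58, array([0.6339, 0.4355])), ([171.7, 214.0], 0.56, array([0.4463, 0.2995]))]
handle top [([259.8, 167.0], 0.92, array([ 0.6044, -0.0094]))]
```

View pics/f1.png

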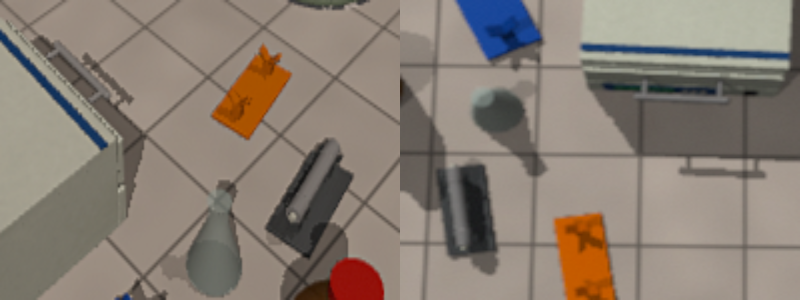

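Final crops: the drawer is shut with its handle at the original place, the column is in the stand, and nothing is tipped. One numeric check of the column's ends before handing in.

```bash
python3 - <<'E'
from h import *
y=.16;u=np.array([np.cos(y),np.sin(y),0]);c=np.array([.4383,.2942,.047])
for d in (.071,-.071):
    q=proj('scene',c+d*u);print('scene',(q-[190,170]+.5)*[2,2.5],end=' '); q=proj('top',c+d*u);print('top',(q-[150,120]+.5)*[2.5,2.14]+[400,0])
m=max(outline_of('thick_column','scene'),key=lambda r:r['score'])['region'].astype(np.uint8);M=cv2.moments(m,True)
g=(M['m10']/M['m00'],M['m01']/M['m00']);print(g,atz('scene',g,.052),proj('scene',c+[0,0,.005]))
E
```

```text
scene [292.35096959 218.20035379] top [453.12262846 164.90500924]
scene [336.46354609 142.5504053 ] top [465.05089347 249.88104505]
(345.9809523809524, 241.56190476190477) [0.44650553 0.29499062 0.052     ] [347.43430465 239.88726857]
```

Predicted ends, with the column seated at the stand centre, are (292,218) and (336,143). Observed ends are about (293,215) and (332,145), so it agrees to a few mm. Handing in.

```bash
python3 -c "
from workcell import bot; print(bot.job_done())"
```

```text
the job is handed in; nothing more can be done
None
```

I handed the job in: the thick column lies in both saddles of the small dark stand, centred to within a few mm by the cameras. The drawer is shut against its stop, both slim columns were in their saddles when last seen (before closing), and nothing was knocked over; the hand-in gave no verdict.

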